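# Put the bottles away: push two drawers home

## Robot

A 6-joint arm with a two-finger parallel gripper is mounted at the origin on a cart in front of the work surface, level with it; the furniture and walls round the work are solid. World frame = base frame: x ahead of the robot, y to its left, z up, the work surface at z = 0. Lengths are in m, angles in rad, forces in N, time in s.
With the tool pointing down it reaches from about 0.375 to 0.9 m from the base axis. Payload 3.1 kg.
Tool frame: the origin (TCP) lies at the very end of the fingers, on their centre line; the grasp point (between the pads) lies 19 mm behind it; x points along the fingers, z is the direction in which the jaws open and shut, and the axes are right-handed (so a half turn about x gives the same grasp; the last joint's range is limited). The gripper opens to 85 mm and grips with 20 to 120 N. Pads are 22 mm wide; open, the fingers measure 114 mm over their backs; the gripper's body (76 mm by 85 mm) begins 54 mm behind the grasp point. The pads swing forward as they close: fully open they stand 13 mm farther back than shut.
Start: joints at [0.973, 0.527, 1.433, -0, 1.181, -0.178], TCP at [0.255, 0.571, 0.231] pointing down, gripper open.
Joint ranges: [-3.08, 3.08], [-0.75, 2.2], [0.22, 2.44], [-1.43, 4.57], [0, 2.65], [-2.85, 2.85]. Speed limits (rad/s): [2.79, 2.79, 3.14, 3.14, 3.14, 3.14].

## Interface

Orientations are given as a rotation vector (axis times angle).
In Python, from station import read_state, viewer, manip gives the robot as it stands.
- The arm moves only by the tool send_rows, never from a script. Its argument "commands" is text: rows parted by semicolons, each of 7 numbers parted by spaces: the shift along the tool's x, y, z in cm, then the turn, a rotation vector about the tool's x, y, z in degrees, then the closure in counts, from 0 (fully open) to 255 (shut). In form: tx ty tz rx ry rz hand; .... A call has 1 to 20 rows; each row shifts and turns the pose as measured when the row begins, along the tool's axes as they then stand; what a row does not reach is not made up. A row lasts 1/10 s, in which the tool goes at most 50 mm and 8.59 degrees, less where a joint would pass 70% of its speed; a pose out of reach is approached as far as the arm can. A call with a gripper value outside its range is refused whole. The fingers move at their own pace and stop on an object; "force" is the grip in N (left out, the last holds). Time passes only in rows, so rows that do not move let the fingers close. It gives the time, the measured TCP pose, the force and the opening at its end, in the units of the state.
- read_state(): the state, without advancing time (a new reading comes with each control period).
- viewer.get_image(name): name is "scene" or "top"; returns a dict with "pixels" (384x512x3 uint8, red, green, blue), "intrinsics" (3x3 intrinsics, pixels), "position" and "rotation" of the camera in the world. Camera axes: x right, y up, looking along -z (the intrinsics and any distortion apply to the point x, -y, -z); pixel columns grow to the right and rows downward; lengths in m; the calibration is good to about 2 mm. A picture is of the moment at which its call begins. There is no depth.
- manip.close_job(): hands the job in, once; it reports no verdict.
The state is a dict: "t": time; "q": joint angles; "joint_velocities": joint speeds; "joint_efforts": joint torques, N m; "eef_pos": TCP position; "tool_rot": TCP orientation; "ft_force": force on the tool from outside, world axes, zero at the start; "moment": the same for the moment, N m; "opening": finger opening in m.
Only numpy, scipy, OpenCV 4.12 (cv2) and the standard library are available. Lean on these libraries where they do the work, as an engineer would, in place of code of your own. Each camera call takes 0.05 s, during which the arm holds its last target. There are 200 camera calls.

## Task

All three drawers of the low bench unit stand open: two hold a small bottle each, the third a petri dish. Push the two drawers with the bottles fully shut with your fingertips, smoothly so that the bottles stay standing, and leave the drawer with the petri dish open just as it is. Do not touch or lift anything in the drawers, and do not disturb the things standing about.

Things in the scene. Friction and masses are not known exactly. Their poses are not given: they have to be found in the camera images.
- bench_drawers: Low grey bench unit, fixed to the worktop, 110 deep x 330 wide x 86 mm high, with three white drawers side by side. Origin: centre of its underside. Its x axis points from its front to its back (the drawers close along +x), y to its left side, z up. The front face of the housing is at x = -55 mm in this frame; the drawers are centred at y = +106 (left), 0 (middle) and -106 mm (right).
- drawer_left (a joint): How far the left drawer stands open, m: 0 = fully shut, 0.085 = fully out. Slides freely with about 1.5 N of friction, stays where it is left, rigid stop at 0. Inside: 83 mm long, 90 mm wide, floor 17 mm above the worktop, side and back walls 54 mm above the worktop.
- front_left (a point): Centre of the outer face of the left drawer's front panel, 40 mm above the worktop; moves with the drawer, axes as the unit's. Flat panel 7 mm thick, 101 mm wide, from 12 to 75 mm above the worktop; a notch 35 mm wide in the middle of its top edge comes down to 62 mm. With the drawer shut this face is at x = -62 mm in the unit's frame.
- drawer_middle (a joint): How far the middle drawer stands open, m: 0 = fully shut, 0.085 = fully out. Slides freely with about 1.5 N of friction, stays where it is left, rigid stop at 0. Inside: 83 mm long, 90 mm wide, floor 17 mm above the worktop, side and back walls 54 mm above the worktop.
- front_middle (a point): Centre of the outer face of the middle drawer's front panel, 40 mm above the worktop; moves with the drawer, axes as the unit's. Flat panel 7 mm thick, 101 mm wide, from 12 to 75 mm above the worktop; a notch 35 mm wide in the middle of its top edge comes down to 62 mm. With the drawer shut this face is at x = -62 mm in the unit's frame.
- drawer_right (a joint): How far the right drawer stands open, m: 0 = fully shut, 0.085 = fully out. Slides freely with about 1.5 N of friction, stays where it is left, rigid stop at 0. Inside: 83 mm long, 90 mm wide, floor 17 mm above the worktop, side and back walls 54 mm above the worktop.
- front_right (a point): Centre of the outer face of the right drawer's front panel, 40 mm above the worktop; moves with the drawer, axes as the unit's. Flat panel 7 mm thick, 101 mm wide, from 12 to 75 mm above the worktop; a notch 35 mm wide in the middle of its top edge comes down to 62 mm. With the drawer shut this face is at x = -62 mm in the unit's frame.
- oil_bottle: Small brown bottle with a black cap, 26 mm across, 55 mm high. Stands loose on the floor of one of the three drawers (which one varies), in the part that is out in the open. Origin: centre of its underside.
- dropper_bottle: Small cream-coloured bottle with a white cap, 27 mm across, 54 mm high. Stands loose on the floor of one of the three drawers (which one varies), in the part that is out in the open. Origin: centre of its underside.
- petri_0: Flat round petri dish, 59 mm across, 12 mm high. Lies loose on the floor of one of the three drawers (which one varies), in the part that is out in the open. Origin: centre of its underside.
- tape_roll: Bystander: roll of brown tape lying on the worktop to the right, 96 mm across, 48 mm high. Origin: centre of its underside.
- sample_cup_a: Bystander: screw-lid sample cup on the worktop to the left, 62 mm across, 67 mm high. Origin: centre of its underside.
- alcohol: Bystander: tall white bottle to the right of the drawer unit, 66 mm across, 162 mm high. Origin: centre of its underside.
Mind the look-alikes: they are no part of the job. There is more than one size of the petri_0; the one meant has the size given above.

How it is judged:
At the end, for the whole second after the job is handed in: Both drawers that hold a bottle are shut to within 5 mm; the drawer that holds the petri dish is still open (more than 45 mm); bottles upright (within 0.15 rad) and at rest on their drawers' floors, the dish at rest flat in its drawer (((y of petri_0 in the frame of bench_drawers between 0.053 and 0.159 m and value of joint drawer_left above 0.045 m and value of joint each of drawer_middle, drawer_right below 0.005 m) or (y of petri_0 in the frame of bench_drawers between -0.053 and 0.053 m and value of joint drawer_middle above 0.045 m and value of joint each of drawer_left, drawer_right below 0.005 m) or (y of petri_0 in the frame of bench_drawers between -0.159 and -0.053 m and value of joint drawer_right above 0.045 m and value of joint each of drawer_left, drawer_middle below 0.005 m)) and angle between each of oil_bottle, dropper_bottle, petri_0's own z axis and vertical below 0.15 rad and linear speed of each of oil_bottle, dropper_bottle, petri_0 below 0.02 m/s and z of each of oil_bottle, dropper_bottle, petri_0 in the frame of bench_drawers below 0.03 m); the robot touches nothing.
It fails at once if the drawer with the petri dish is moved by more than 10 mm ((y of petri_0 in the frame of bench_drawers between 0.053 and 0.159 m and distance of front_left from where it was at the start of the episode above 0.01 m) or (y of petri_0 in the frame of bench_drawers between -0.053 and 0.053 m and distance of front_middle from where it was at the start of the episode above 0.01 m) or (y of petri_0 in the frame of bench_drawers between -0.159 and -0.053 m and distance of front_right from where it was at the start of the episode above 0.01 m)).
It fails at once if a bottle tips over (more than 0.4 rad) (angle between any of oil_bottle, dropper_bottle's own z axis and vertical above 0.4 rad).
It fails at once if the robot touches a bottle or the petri dish (more than 0.5 N) (contact force between any of the fingers, the arm and oil_bottle above 0.5 N or contact force between any of the fingers, the arm and dropper_bottle above 0.5 N or contact force between any of the fingers, the arm and petri_0 above 0.5 N).
It fails at once if a bottle or the petri dish is lifted (more than 15 mm off its drawer's floor) (z of any of oil_bottle, dropper_bottle, petri_0 in the frame of bench_drawers above 0.032 m).
It fails at once if the tape roll, sample cup or tall bottle is moved by more than 15 mm (distance of any of tape_roll, sample_cup_a, alcohol from where it was at the start of the episode above 0.015 m).
It also fails if it takes over 42 s, if anything falls off the work surface, if the arm or the gripper's body presses on something with over 40 N, if the wrist force passes 120 N, or if a joint passes its speed limit or range.

## Working session

There is one attempt and no reset: what is moved stays moved. The work goes in short steps, Python scripts to look and compute and a tool call to move; the robot and the scene stay as the last step left them, time stands still between calls to the robot, and variables do not carry over. Pictures are saved under pics/ and viewed, about 8 in all and at most 12, crops included, and the job is handed in when it is done.

Besides the shell and the picture viewer there is one more tool, called after "Emit:" as name(argument=value, ...) on one line, values as JSON. send_rows: Moves the arm, as the interface text tells. Its arguments: {"type":"object","properties":{"commands":{"type":"string"},"force":{"type":"number"}},"required":["commands"]}

```bash
mkdir -p pics; cat > h.py <<'E'
import numpy as np,cv2
from station import read_state,viewer,manip
def snap(n,f):
    d=viewer.get_image(n); cv2.imwrite(f'pics/{f}.png',cv2.cvtColor(d['pixels'],cv2.COLOR_RGB2BGR)); np.savez(f'pics/{f}.npz',**{k:np.array(v) for k,v in d.items()}); return d
def ray(d,u,v,z):
    K=np.array(d['intrinsics']);R=np.array(d['rotation']);p=np.array(d['position'])
    c=np.linalg.inv(K)@[u,v,1]; w=R@(c*[1,-1,-1]); return p+w*(z-p[2])/w[2]
def proj(d,X):
    c=np.array(d['rotation']).T@(np.array(X)-d['position'])*[1,-1,-1]; u=np.array(d['intrinsics'])@c; return u[:2]/u[2]
E
python3 - <<'E'
from h import *
for n in('top','scene'):
    d=snap(n,n+'0'); print(d['position'],d['rotation'],d['intrinsics'],[k for k in d])
a=cv2.imread('pics/top0.png');b=cv2.imread('pics/scene0.png')
cv2.imwrite('pics/top0x.png',cv2.resize(a,(800,600)));cv2.imwrite('pics/scene0x.png',cv2.resize(b,(800,600)))
s=read_state();print(s['eef_pos'],s['tool_rot'],s['t'])
E
```

```text
[0.34158525 0.02719752 1.5167649 ] [ 0.10180285 -0.07991945 -1.58946661] [[447.2407645    0.         255.5012111 ]
 [  0.         447.2407645  190.84123541]
 [  0.           0.           1.        ]] ['pixels', 'intrinsics', 'position', 'rotation']
[0.593014   0.69673819 0.90553215] [0.09225031 0.98511814 2.83745813] [[406.58714555   0.         245.62833179]
 [  0.         406.58714555 190.38456497]
 [  0.           0.           1.        ]] ['pixels', 'intrinsics', 'position', 'rotation']
[0.25435919 0.57019644 0.23043091] [-0.89547462  1.38091001  0.89424525] 0.1
```

View pics/top0x.png

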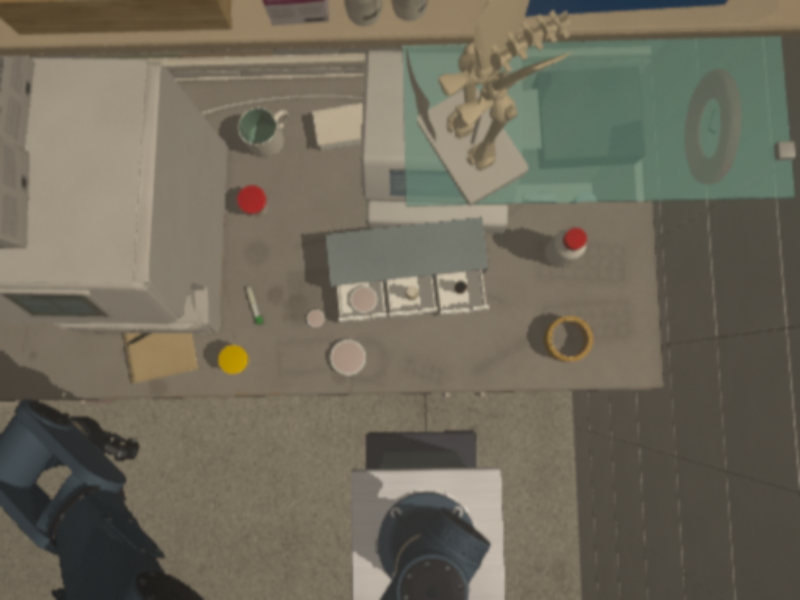

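View pics/scene0x.png

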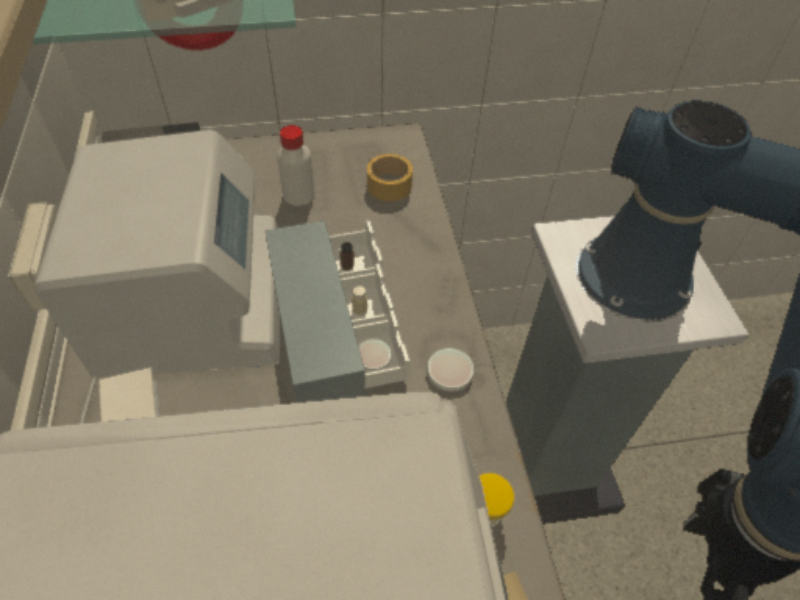

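The top view shows the petri dish in the left drawer at (363,298), the cream bottle in the middle drawer at (411,292) and the brown bottle in the right drawer at (460,287). The look-alikes are larger dishes at (347,357) and (316,318), both on the worktop. Next I take a close crop.

```bash
sed -i "s/R=np.array(d\['rotation'\])/R=cv2.Rodrigues(np.array(d['rotation']))[0]/; s/c=np.array(d\['rotation'\]).T/c=cv2.Rodrigues(np.array(d['rotation']))[0].T/" h.py
python3 - <<'E'
from h import *
a=cv2.imread('pics/top0.png')[130:215,200:320]
cv2.imwrite('pics/c1.png',cv2.resize(a,None,fx=6.6,fy=6.6,interpolation=cv2.INTER_CUBIC))
a=cv2.imread('pics/scene0.png')[135:260,165:315]
cv2.imwrite('pics/c2.png',cv2.resize(a,None,fx=4.8,fy=4.8,interpolation=cv2.INTER_CUBIC))
E
```

```text
(no output)
```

View pics/c1.png

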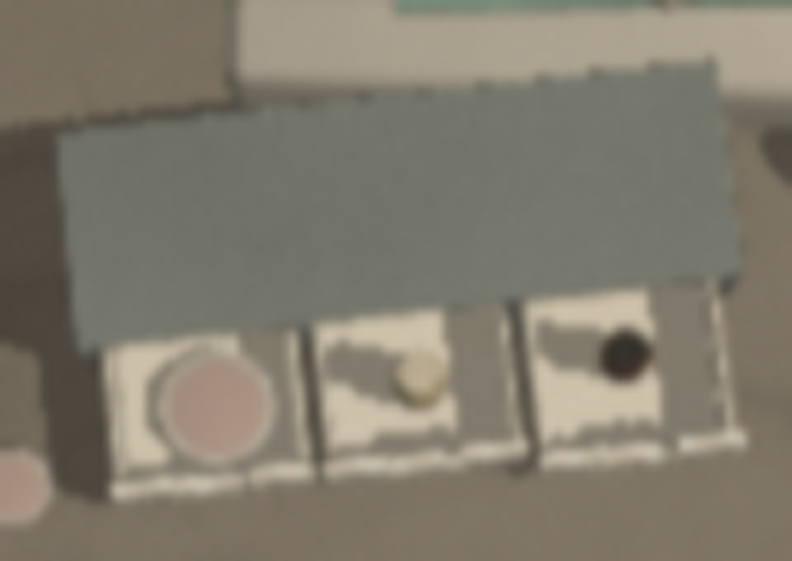

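View pics/c2.png

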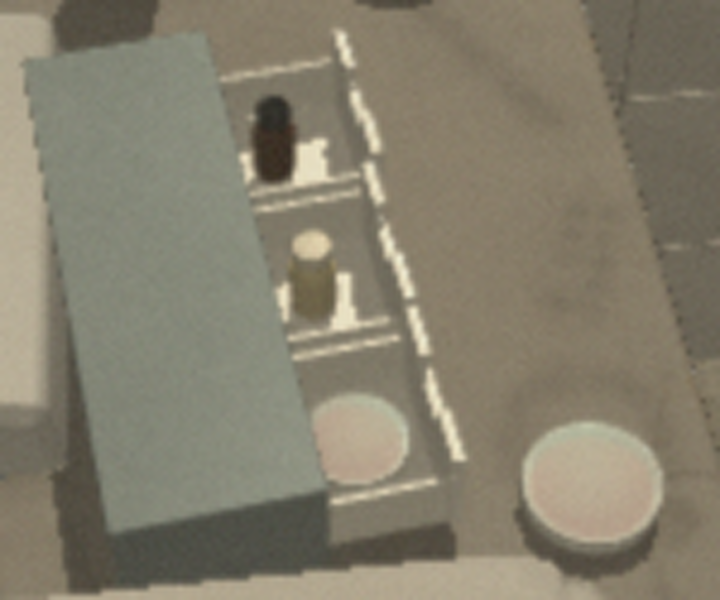

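The crops confirm it: dish in the left drawer, cream bottle in the middle, brown bottle in the right. Next I fit the unit's pose from the housing's top corners.

```bash
python3 - <<'E'
from h import *
from scipy.optimize import least_squares
d=dict(np.load('pics/top0.npz'))
px=lambda u,v:(u/6.6+200-.4,v/6.6+130-.4)
C=[(60,133),(715,62),(735,280),(82,350)]
W=np.array([ray(d,*px(*c),.086)[:2] for c in C]);print(W)
M=np.array([(55,165),(55,-165),(-55,-165),(-55,165)])/1e3
T=lambda p,m:p[:2]+np.asarray(m)@np.array([[np.cos(p[2]),np.sin(p[2])],[-np.sin(p[2]),np.cos(p[2])]])
r=least_squares(lambda p:(T(p,M)-W).ravel(),[.5,0,0]);p=r.x;print(p,r.fun*1e3)
inv=lambda p,w:(np.asarray(w)-p[:2])@np.array([[np.cos(p[2]),-np.sin(p[2])],[np.sin(p[2]),np.cos(p[2])]])
for n,c,z in[('R edge r',(745,447),.07),('R edge l',(540,468),.07),('M r',(525,458),.07),('M l',(325,476),.07),('L r',(312,478),.07),('L l',(112,498),.07),('oil',(626,355),.072),('drop',(420,377),.071),('petri',(216,407),.029)]:
    w=ray(d,*px(*c),z)[:2];print(n,w.round(4),inv(p,w).round(4))
k=600/384
for n,c,z in[('bigdish',(347,357),.02),('small',(316,318),.02),('cup',(233,359),.067),('tape',(569,339),.048),('alc',(575,239),.16),('edge',(400,393),0)]:
    print(n,ray(d,c[0]/k,c[1]/k,z).round(3))
# scene camera check
s=dict(np.load('pics/scene0.npz'))
for m in M: print(proj(s,[*T(p,m),.086]).round(1), (proj(s,[*T(p,m),.086])-[165,135])*4.8)
for y in(.1565,.0555,.0505,-.0505,-.0555,-.1565): print(((proj(s,[*T(p,(-.147,y)),.075])-[165,135])*4.8).round())
st=read_state();R=cv2.Rodrigues(np.array(st['tool_rot']))[0];print(R.round(3))
E
```

```text
[[ 0.64572949  0.19540421]
 [ 0.67397824 -0.12874962]
 [ 0.56492909 -0.13490394]
 [ 0.53733507  0.18544704]]
[0.60549297 0.02929942 0.08516927] [ 0.528174    2.97578476  0.35132082 -1.67423398 -0.20081096 -4.87721191
 -0.67868386  3.57566112]
R edge r [ 0.4843 -0.1388] [-0.1351 -0.1572]
R edge l [ 0.4761 -0.0378] [-0.1347 -0.0559]
M r [ 0.4812 -0.0306] [-0.129  -0.0491]
M l [0.4743 0.068 ] [-0.1274  0.0497]
L r [0.4735 0.0744] [-0.1277  0.0562]
L l [0.4657 0.1731] [-0.1271  0.1551]
oil [ 0.5309 -0.0816] [-0.0837 -0.1041]
drop [0.5223 0.0202] [-0.0837 -0.002 ]
petri [0.5144 0.1239] [-0.0827  0.102 ]
bigdish [0.391 0.16  0.02 ]
small [0.476 0.226 0.02 ]
cup [0.39  0.393 0.067]
tape [ 0.418 -0.308  0.048]
alc [ 0.609 -0.303  0.16 ]
edge [0.312 0.049 0.   ]
[186.3 245.2] [102.39683882 529.11572452]
[169.3 145.7] [20.8023715  51.53973328]
[208.  139.7] [206.54037508  22.36803838]
[232.7 236.1] [325.10566117 485.47496006]
[500. 448.]
[449. 294.]
[447. 287.]
[403. 150.]
[401. 143.]
[361.  22.]
[[-0.001 -0.913  0.408]
 [-0.002  0.408  0.913]
 [-1.     0.    -0.002]]
```

Emit:
send_rows(commands="0 0 0 -7.25 0 0 255;0 0 0 -7.25 0 0 255;0 0 0 -7.25 0 0 255;0 0 0 -7.25 0 0 255;0 -0.7 -3 0 0 0 255;0 -0.7 -3 0 0 0 255;0 -0.7 -3 0 0 0 255;0 -0.7 -3 0 0 0 255;0 -0.7 -3 0 0 0 255;0 -0.7 -3 0 0 0 255;0 -0.7 -3 0 0 0 255;0 -0.7 -3 0 0 0 255;0 -0.7 -3 0 0 0 255;0 -0.7 -3 0 0 0 255;0 -0.7 -3 0 0 0 255;0 0 0 0 0 0 255")

```text
t: 1.7
eef_pos: [0.3668, 0.237, 0.2251]
tool_rot: [-1.294, 1.169, 1.295]
ft_force: [-0.1, -0.2, 0.0]
opening: 0.0004
```

```bash
cat > w.py <<'E'
from h import *
P=np.array([.6055,.0293]);th=.0852
c,s=np.cos(th),np.sin(th);U=np.array([[c,-s,0],[s,c,0],[0,0,1]])
st=read_state();R=cv2.Rodrigues(np.array(st['tool_rot']))[0];e=np.array(st['eef_pos'])
print('t',st['t'],'tcp',e.round(4),'unit',(U.T@(e-[*P,0])).round(4),'F',np.round(st['ft_force'],2),'open',st['opening'])
print((U.T@R).round(3))
def to(x,y,z): print('cm',(R.T@(U@[x,y,z]+[*P,0]-e)*100).round(2))
to(-.175,-.106,.04);to(-.175,0,.04)
E
python3 w.py
```

```text
t 1.7 tcp [0.3668 0.237  0.2251] unit [-0.2202  0.2273  0.2251] F [-0.11 -0.19  0.01] open 0.0004375842270683624
[[-0.011 -1.    -0.027]
 [-0.009 -0.027  1.   ]
 [-1.     0.011 -0.009]]
cm [ 18.78  -3.8  -33.27]
cm [ 18.68  -4.09 -22.67]
```

Emit:
send_rows(commands="0 -0.3 -3 1.5 0 0 255;0 -0.3 -3.3 0 0 0 255;0 -0.3 -3.3 0 0 0 255;0 -0.3 -3.3 0 0 0 255;0 -0.3 -3.3 0 0 0 255;0 -0.3 -3.3 0 0 0 255;0 -0.3 -3.3 0 0 0 255;0 -0.3 -3.3 0 0 0 255;0 -0.3 -3.3 0 0 0 255;0 -0.3 -3.3 0 0 0 255;0 -0.2 -1.5 0 0 0 255;0 0 0 0 0 0 255")

```text
t: 2.9
eef_pos: [0.4322, -0.1075, 0.226]
tool_rot: [-1.274, 1.176, 1.279]
ft_force: [0.4, 0.2, -0.1]
opening: 0.0001
```

```bash
python3 w.py
```

```text
t 2.9 tcp [ 0.4322 -0.1075  0.226 ] unit [-0.1843 -0.1215  0.226 ] F [ 0.36  0.15 -0.1 ] open 7.447918902512805e-05
[[-0.01  -1.    -0.004]
 [-0.005 -0.004  1.   ]
 [-1.     0.01  -0.004]]
cm [18.58 -1.12  1.63]
cm [18.53 -1.16 12.23]
```

Emit:
send_rows(commands="2 0 0.4 0 0 0 255;2.5 0 0.4 0 0 0 255;2.5 0 0.4 0 0 0 255;2.5 0 0.4 0 0 0 255;2.5 -0.2 0 0 0 0 255;2.5 -0.3 0 0 0 0 255;2 -0.3 0 0 0 0 255;1.5 -0.3 0 0 0 0 255;0.7 0 0 0 0 0 255;0 0 0 0 0 0 255")

```text
t: 3.9
eef_pos: [0.4373, -0.074, 0.0335]
tool_rot: [-1.273, 1.169, 1.293]
ft_force: [-0.2, -0.9, 0.4]
opening: -0.0001
```

```bash
python3 w.py; python3 - <<'E'
from h import *
snap('top','t1');snap('scene','s1')
a=cv2.imread('pics/t1.png')[130:215,200:320];b=cv2.imread('pics/s1.png')[120:245,165:315]
f=lambda a:cv2.resize(a,(400,400*a.shape[0]//a.shape[1]),interpolation=cv2.INTER_CUBIC)
a,b=f(a),f(b);h=max(len(a),len(b));p=lambda a:cv2.copyMakeBorder(a,0,h-len(a),0,0,0)
cv2.imwrite('pics/c3.png',np.hstack([p(a),p(b)]))
E
```

```text
t 3.9 tcp [ 0.4373 -0.074   0.0335] unit [-0.1764 -0.0886  0.0335] F [-0.25 -0.92  0.45] open -0.00010685585379039805
[[-0.013 -1.    -0.013]
 [ 0.003 -0.013  1.   ]
 [-1.     0.013  0.003]]
cm [-0.66 -0.1  -1.74]
cm [-0.62 -0.25  8.86]
```

View pics/c3.png

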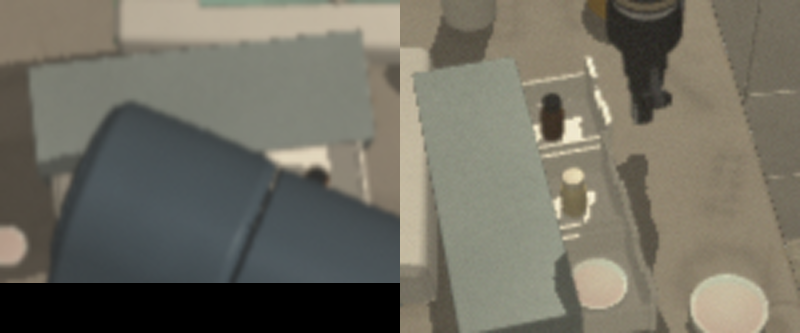

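The scene view shows the gripper in front of the right drawer, with clear air before its panel and all items standing. I centre it, then push.

Emit:
send_rows(commands="-0.3 0 -0.8 0.8 0 0 255;-0.3 0 -0.6 0 0 0 255;0 -0.3 -0.2 0 0 0 255;0 -0.4 0 0 0 0 255;0 -0.4 0 0 0 0 255;0 -0.4 0 0 0 0 255;0 -0.3 0 0 0 0 255;0 -0.3 0 0 0 0 255;0 -0.3 0 0 0 0 255;0 -0.3 0 0 0 0 255")

```text
t: 5.0
eef_pos: [0.47, -0.0905, 0.0438]
tool_rot: [-1.267, 1.175, 1.273]
ft_force: [-1.2, -1.5, 2.1]
opening: 0.0001
```

```bash
python3 w.py
```

```text
t 5.0 tcp [ 0.47   -0.0905  0.0438] unit [-0.1452 -0.1079  0.0438] F [-1.16 -1.47  2.12] open 0.00013330919952408486
[[-0.006 -1.     0.003]
 [-0.001  0.003  1.   ]
 [-1.     0.006 -0.001]]
cm [0.4  2.98 0.18]
cm [ 0.39  3.01 10.78]
```

Emit:
send_rows(commands="0 -0.2 0 0 0 0 255;0 -0.3 0 0 0 0 255;0 -0.3 0 0 0 0 255;0 -0.3 0 0 0 0 255;0 -0.3 0 0 0 0 255;0 -0.3 0 0 0 0 255;0 -0.3 0 0 0 0 255;0 -0.3 0 0 0 0 255;0 -0.3 0 0 0 0 255;0 -0.3 0 0 0 0 255;0 -0.3 0 0 0 0 255;0 -0.3 0 0 0 0 255;0 -0.3 0 0 0 0 255;0 -0.3 0 0 0 0 255;0 -0.3 0 0 0 0 255;0 -0.3 0 0 0 0 255;0 -0.3 0 0 0 0 255;0 -0.2 0 0 0 0 255")

```text
t: 6.8
eef_pos: [0.5236, -0.0847, 0.0428]
tool_rot: [-1.263, 1.177, 1.28]
ft_force: [-1.8, -0.1, 0.9]
opening: -0.0003
```

```bash
python3 w.py
```

```text
t 6.8 tcp [ 0.5236 -0.0847  0.0428] unit [-0.0913 -0.1066  0.0428] F [-1.75 -0.14  0.87] open -0.0002874213849032382
[[-0.012 -1.     0.002]
 [ 0.002  0.002  1.   ]
 [-1.     0.012  0.002]]
cm [0.38 8.37 0.04]
cm [ 0.4   8.4  10.64]
```

Emit:
send_rows(commands="0 -0.2 0 0 0 0 255;0 -0.2 0 0 0 0 255;0 -0.2 0 0 0 0 255;0 -0.2 0 0 0 0 255;0 -0.2 0 0 0 0 255;0 -0.2 0 0 0 0 255;0 -0.2 0 0 0 0 255;0 -0.2 0 0 0 0 255")

```text
t: 7.6
eef_pos: [0.5407, -0.083, 0.0425]
tool_rot: [-1.263, 1.177, 1.28]
ft_force: [-1.9, 0.2, 1.3]
opening: -0.0
```

Emit:
send_rows(commands="0 -0.15 0 0 0 0 255;0 -0.15 0 0 0 0 255;0 -0.15 0 0 0 0 255")

```text
t: 7.9
eef_pos: [0.5434, -0.0826, 0.0423]
tool_rot: [-1.261, 1.18, 1.285]
ft_force: [-6.5, -2.8, 4.8]
opening: -0.0001
```

```bash
python3 w.py
```

```text
t 7.9 tcp [ 0.5434 -0.0826  0.0423] unit [-0.0714 -0.1062  0.0423] F [-6.48 -2.84  4.79] open -7.698819440077657e-05
[[-0.018 -1.     0.001]
 [ 0.003  0.001  1.   ]
 [-1.     0.018  0.003]]
cm [ 0.41 10.35  0.  ]
cm [ 0.44 10.37 10.6 ]
```

Force rises at TCP x ≈ -0.071, where the stop should be. I push a little more to seat it, then back off and move across to the middle drawer.

Emit:
send_rows(commands="0 -0.15 0 0 0 0 255;0 -0.2 0 0 0 0 255;0 -0.2 0 0 0 0 255")

```text
t: 8.2
eef_pos: [0.5431, -0.0822, 0.0419]
tool_rot: [-1.255, 1.188, 1.297]
ft_force: [-5.1, -2.1, 4.0]
opening: 0.0004
```

Emit:
send_rows(commands="0 0.2 0 0 0 0 255;0 0.5 0 0 0 0 255;0 1 0 0 0 0 255;0 1.5 0 0 0 0 255;0 1.5 0 0 0 0 255;0 1.5 0 0 0 0 255;0 1.5 0 0 0 0 255;0 1.5 0 0 0 0 255;0 1 0 0 0 0 255;0 0.3 0 0 0 0 255;0 0 0 0 0 0 255")

```text
t: 9.3
eef_pos: [0.4367, -0.0924, 0.0453]
tool_rot: [-1.263, 1.182, 1.284]
ft_force: [-0.1, 0.2, 0.0]
opening: 0.0001
```

```bash
python3 w.py
```

```text
t 9.3 tcp [ 0.4367 -0.0924  0.0453] unit [-0.1785 -0.1069  0.0453] F [-0.06  0.17  0.05] open 0.00014061988669083366
[[-0.017 -1.     0.001]
 [ 0.     0.001  1.   ]
 [-1.     0.017  0.   ]]
cm [ 0.52 -0.36  0.09]
cm [ 0.53 -0.34 10.69]
```

Emit:
send_rows(commands="0 0 0.8 0 0 0 255;0 0 1.5 0 0 0 255;0 0 1.5 0 0 0 255;0 0 1.5 0 0 0 255;0 0 1.5 0 0 0 255;0 0 1.5 0 0 0 255;0 0 1 0 0 0 255;0 0 0.6 0 0 0 255;0 0 0.3 0 0 0 255;0 0 0 0 0 0 255")

```text
t: 10.3
eef_pos: [0.4356, 0.0148, 0.0451]
tool_rot: [-1.272, 1.175, 1.274]
ft_force: [-0.5, 0.1, 0.3]
opening: 0.0001
```

```bash
python3 w.py; python3 - <<'E'
from h import *
snap('scene','s2');b=cv2.imread('pics/s2.png')[120:245,165:315]
cv2.imwrite('pics/c4.png',cv2.resize(b,None,fx=4,fy=4,interpolation=cv2.INTER_CUBIC))
E
```

```text
t 10.3 tcp [0.4356 0.0148 0.0451] unit [-0.1705 -0.      0.0451] F [-0.47  0.12  0.26] open 0.00011936529446672346
[[-0.006 -1.    -0.   ]
 [-0.004 -0.     1.   ]
 [-1.     0.006 -0.004]]
cm [  0.55   0.45 -10.6 ]
cm [0.51 0.45 0.  ]
```

View pics/c4.png

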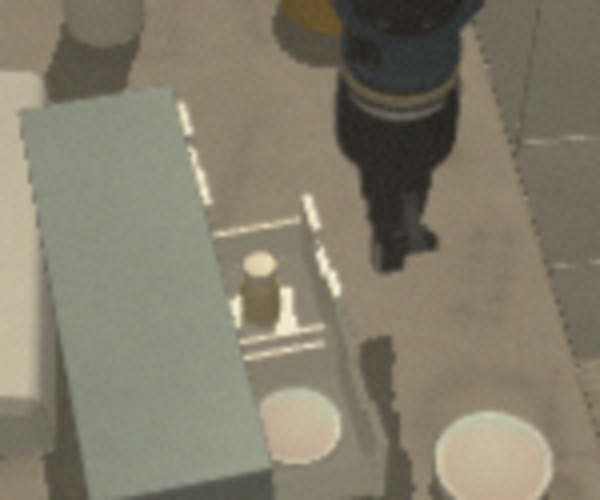

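The right drawer is shut and the bottles in view are standing. The gripper is centred before the middle panel.

Emit:
send_rows(commands="0 -0.3 0 0 0 0 255;0 -0.4 0 0 0 0 255;0 -0.4 0 0 0 0 255;0 -0.3 0 0 0 0 255;0 -0.3 0 0 0 0 255;0 -0.3 0 0 0 0 255;0 -0.3 0 0 0 0 255;0 -0.3 0 0 0 0 255;0 -0.3 0 0 0 0 255;0 -0.3 0 0 0 0 255;0 -0.3 0 0 0 0 255;0 -0.3 0 0 0 0 255;0 -0.3 0 0 0 0 255;0 -0.3 0 0 0 0 255")

```text
t: 11.75
eef_pos: [0.481, 0.0169, 0.0445]
tool_rot: [-1.267, 1.18, 1.276]
ft_force: [-0.9, -1.0, 1.1]
opening: -0.0
```

```bash
python3 w.py
```

```text
t 11.75 tcp [0.481  0.0169 0.0445] unit [-0.1251 -0.0018  0.0445] F [-0.86 -1.02  1.1 ] open -3.3739166288025453e-05
[[-0.011 -1.     0.003]
 [-0.003  0.003  1.   ]
 [-1.     0.011 -0.003]]
cm [  0.54   4.95 -10.43]
cm [0.5  4.98 0.17]
```

5.4 cm to go.

Emit:
send_rows(commands="0 -0.3 0 0 0 0 255;0 -0.3 0 0 0 0 255;0 -0.3 0 0 0 0 255;0 -0.3 0 0 0 0 255;0 -0.3 0 0 0 0 255;0 -0.3 0 0 0 0 255;0 -0.3 0 0 0 0 255;0 -0.3 0 0 0 0 255;0 -0.3 0 0 0 0 255;0 -0.3 0 0 0 0 255;0 -0.3 0 0 0 0 255;0 -0.3 0 0 0 0 255;0 -0.3 0 0 0 0 255;0 -0.2 0 0 0 0 255;0 -0.2 0 0 0 0 255")

```text
t: 13.25
eef_pos: [0.5273, 0.0213, 0.0438]
tool_rot: [-1.266, 1.18, 1.277]
ft_force: [-2.3, -0.5, 0.6]
opening: -0.0002
```

Emit:
send_rows(commands="0 -0.2 0 0 0 0 255;0 -0.2 0 0 0 0 255;0 -0.2 0 0 0 0 255;0 -0.2 0 0 0 0 255")

```text
t: 13.65
eef_pos: [0.5336, 0.0221, 0.0436]
tool_rot: [-1.264, 1.184, 1.282]
ft_force: [-7.5, -1.8, 4.3]
opening: 0.0
```

```bash
python3 w.py
```

```text
t 13.65 tcp [0.5336 0.0221 0.0436] unit [-0.0722 -0.0011  0.0436] F [-7.47 -1.81  4.29] open 1.6826770649270067e-05
[[-0.018 -1.     0.002]
 [-0.002  0.002  1.   ]
 [-1.     0.018 -0.002]]
cm [  0.56  10.24 -10.51]
cm [ 0.54 10.27  0.09]
```

Stop reached at -0.072, matching the right drawer. I seat it, back off and rise.

Emit:
send_rows(commands="0 -0.2 0 0 0 0 255;0 -0.2 0 0 0 0 255")

```text
t: 13.85
eef_pos: [0.5334, 0.0223, 0.0432]
tool_rot: [-1.26, 1.19, 1.29]
ft_force: [-5.3, -1.3, 3.4]
opening: -0.0002
```

Emit:
send_rows(commands="0 0.2 0 0 0 0 255;0 0.5 0 0 0 0 255;0 1 0 0 0 0 255;0 1.5 0 0 0 0 255;0 1.5 0 0 0 0 255;0 1.5 0 0 0 0 255;0 1.5 0 0 0 0 255;0 1.5 0 0 0 0 255;0 0.6 -1 0 0 0 255;-1 0 -2 0 0 0 255;-2 0 -2.5 0 0 0 255;-2.5 0 -2.5 0 0 0 255;-2.5 0 -2.5 0 0 0 255;-2.5 0 -2 0 0 0 255;-2 0 -1 0 0 0 255;-1 0 0 0 0 0 255;0 0 0 0 0 0 255;0 0 0 0 0 0 255")

```text
t: 15.65
eef_pos: [0.4493, -0.1321, 0.1869]
tool_rot: [-1.273, 1.182, 1.269]
ft_force: [-0.5, 0.2, -0.6]
opening: -0.0
```

```bash
python3 w.py; python3 - <<'E'
from h import *
for n,k,r in(('top','t3',(130,215,200,320)),('scene','s3',(120,245,165,315))):
    snap(n,k)
a=cv2.imread('pics/t3.png')[130:215,200:320];b=cv2.imread('pics/s3.png')[60:245,145:335]
f=lambda a:cv2.resize(a,(400,400*a.shape[0]//a.shape[1]),interpolation=cv2.INTER_CUBIC)
a,b=f(a),f(b);h=max(len(a),len(b));p=lambda a:cv2.copyMakeBorder(a,0,h-len(a),0,0,0)
cv2.imwrite('pics/c5.png',np.hstack([p(a),p(b)]))
E
```

```text
t 15.65 tcp [ 0.4493 -0.1321  0.1869] unit [-0.1693 -0.1476  0.1869] F [-0.53  0.24 -0.59] open -9.783871112393292e-06
[[-0.007 -1.     0.004]
 [-0.01   0.004  1.   ]
 [-1.     0.007 -0.01 ]]
cm [14.65  0.48  4.29]
cm [14.55  0.52 14.89]
```

View pics/c5.png

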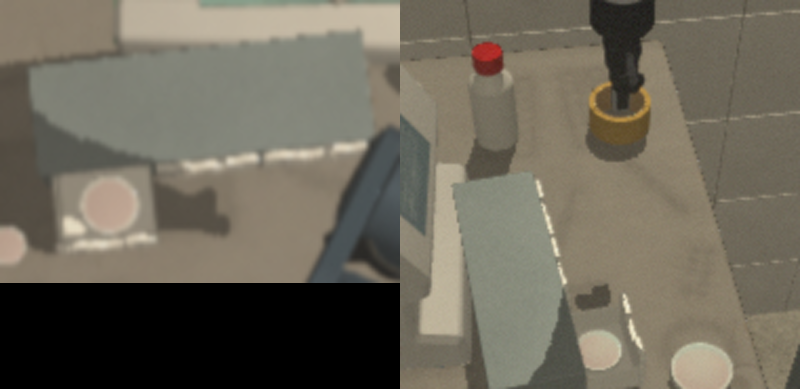

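Both bottle drawers are flush in the top view. The left drawer is still open with the dish in it, the tape roll and tall bottle look unmoved, and the arm is clear.

```bash
python3 -c "
from h import *
print(manip.close_job())"
```

```text
the job is handed in; nothing more can be done
None
```

I shut the middle drawer (cream dropper bottle) and the right drawer (brown oil bottle) with the closed fingertips, at about 30 mm/s. The left drawer with the petri dish was left alone. I handed the job in at about 16 s, with the arm clear of everything.

- **Drawers shut:** The force rose to about 7 N and the tool stopped advancing at x = -71 mm (right) and -72 mm (middle) in the unit's frame. Those are the expected end stops. In the last top view both panels are flush with each other.
- **Petri dish drawer:** The last pictures show it still open, with the dish flat inside. I compared this by eye only, not by measurement.
- **Bystanders:** The tape roll and tall bottle look unmoved in the last scene picture. The sample cup was outside the final crops, so I did not check it at the end.
- **Bottles:** The closed housing hides them, so I could not see whether they are still standing. The push forces stayed smooth, at about 2 N until the stops.
- **Unit pose:** My fit from the top view had corner residuals of up to 5 mm. The stop positions agreed with it to about 2 mm.

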